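# Unlock a vial and hold it up in tongs

## Robot

A 6-joint arm with a two-finger parallel gripper is mounted at the origin on a cart in front of the work surface, level with it; the furniture and walls round the work are solid. World frame = base frame: x ahead of the robot, y to its left, z up, the work surface at z = 0. Lengths are in m, angles in rad, forces in N, time in s.
With the tool pointing down it reaches from about 0.35 to 0.975 m from the base axis. Payload 4.9 kg.
Tool frame: the origin (TCP) lies at the very end of the fingers, on their centre line; the grasp point (between the pads) lies 19 mm behind it (pinch_z is the distance from the TCP to the grasp point, in m); z points along the fingers, y is the line along which they close (so a half turn about z gives the same grasp; the last joint's range is limited). The gripper opens to 85 mm and grips with 20 to 120 N. Pads are 22 mm wide; open, the fingers measure 114 mm over their backs; the gripper's body (76 mm by 85 mm) begins 54 mm behind the grasp point. The pads swing forward as they close: fully open they stand 13 mm farther back than shut.
Start: joints at [-1.362, 0.053, 1.613, -0, 1.476, -0.119], TCP at [0.201, -0.592, 0.231] pointing down, gripper open.
Joint ranges: [-3.01, 3.01], [-1.01, 2.22], [0.06, 2.58], [-1.02, 4.17], [0.09, 2.62], [-3.14, 3.14]. Speed limits (rad/s): [2.57, 2.57, 3.14, 3.14, 3.14, 3.14].

## Interface

Orientations are given as a unit quaternion [w, x, y, z].
In Python, from plant import * gives the robot as it stands. The module is installed in compiled form; this text tells all that it offers.
- The arm moves only by the tool play_rows, never from a script. Its arguments are lists of equal length, an entry for each row: "linear": the shift along the world's x, y, z in m, a list of three; "turn": the turn about the world's z in degrees. A call has 1 to 8 rows; each row shifts and turns the commanded pose from where the row before left it; what a row does not reach is not made up. A row lasts 1/8 s, in which the tool goes at most 62.5 mm and 10.7 degrees, less where a joint would pass 70% of its speed; a pose out of reach is approached as far as the arm can. A call is refused whole if a number of a shift passes 0.0625 or a number of a turn 10.7, either way. A call with a gripper value outside its range is refused whole. "hand" is the finger opening in m, from 0 to 0.0854, set as the call begins (left out, the last holds). The fingers move at their own pace and stop on an object; the grip force is fixed at half the most. Time passes only in rows, so rows that do not move let the fingers close. It gives the time, the measured TCP pose, the force, the opening and the grip force at its end, in the units of the state.
- state(): the state, without advancing time (a new reading comes with each control period).
- grab_frame(name): name is "side" or "top"; returns the picture (384x512x3 uint8, red, green, blue); there is no depth.
- camera_info(name): a dict with "camera_matrix" (3x3 intrinsics, pixels), "origin" and "attitude" of the camera in the world. Camera axes: x right, y down, z forward; pixel columns grow to the right and rows downward; lengths in m; the calibration is good to about 2 mm. A picture is of the moment at which its call begins. camera_info takes no time and is no camera call.
- job_done(): hands the job in; it is judged then, once.
Trained networks look in the newest picture that a camera, given by its name, has taken for a name from the list of things; names that differ only in an ending like _2 or _b are one class to them, and where a whole thing is asked for, a point or a joint stands for the part that bears it (a point fixed in the world has none). Each returns a list of dicts, best first, with "p" (0 to 1); they miss things now and then, are a little off and sometimes report something else, mostly with a low value. They report only what shows in the picture. A call takes as long as a camera call.
- trace(camera, thing): "region" (384x512 bool, what is visible of it) and "location" ([column, row] in pixels, amid what is visible of it).
The state is a dict: "time": time; "joint_pos": joint angles; "joint_vel": joint speeds; "joint_efforts": joint torques, N m; "tool_pos": TCP position; "tool_rot": TCP orientation; "contact_force": force on the tool from outside, world axes, zero at the start; "ft_torque": the same for the moment, N m; "gripper_width": opening from 0.0 (shut) to 1.0 (fully open); "grasp_force": force on a finger pad.
Only numpy, scipy, OpenCV 4.12 (cv2) and the standard library are available. Lean on these libraries where they do the work, as an engineer would, in place of code of your own. Each camera call takes 0.05 s, during which the arm holds its last target. There are 200 camera calls.

## Task

The clean vial in the small white holder is locked in under a swing bar: turn the holder's black knob clockwise until it clicks over and the bar stays off the vial, then take the spring tongs by their black grips, close their jaws on that vial and lift it upright out of the holder, at least 10 cm above the worktop. Finish while still holding the vial up in the tongs, with nothing else carrying it; the gripper itself must never touch the vial, and everything else stays where it is.

Things in the scene. Friction and masses are not known exactly. Their poses are not given: they have to be found in the camera images.
- vial: the vial in the holder's pocket: glass bottle with a cap, body 17 mm across up to 37 mm, cap 14 mm across to 44 mm, 10 to 17 g; origin at the centre of its underside, z up; the only vial in the holder
- holder: vial holder fixed to the worktop: white block 108 x 50 x 14 mm; origin at worktop level under the centre of the vial's pocket (20.5 mm wide, floor 4 mm above the worktop, so the vial's top is 48 mm up). The block runs from x = -27 to +81 mm; x points from the pocket to the knob's post (20 mm thick, to 48 mm height), 55 mm from the pocket. Its -x side is open
- keeper (a joint): turn of the knob and the keeper bar fixed to it, about the post: 0 = locked, the bar (66 mm long, underside 50 mm above the worktop, 5 mm thick) lies just over the vial; it grows as the knob turns clockwise from above; from 0.16 rad a detent resists (about 0.1 N m), tips over at 0.65 rad and pushes on to 1.14; hard stop at 1.3 = open; it stays open
- keeper_grip (a point): point to grip on the knob, on its axis, 86 mm above the worktop: upright black fin 40 mm long, 10 mm thick, from 58 to 86 mm height (so the point is its top middle); the point's x axis runs along the fin, and at joint 0 along the holder's x
- tongs: spring tongs lying on their long edge, 182 mm long, 24 mm high, 90 g, steel with a black sleeve on each arm; origin on the underside between the sleeves, at the balance point; x points to the tips, y across, z up; hinge at x = -85 mm. A spring opens them: squeezing takes about 3.5 N per sleeve to start, 9.5 N when the jaws reach the vial; half closed they can be lifted and carried
- tongs_arm_l (a joint): closing angle of each tongs arm (both move alike): 0 = open, jaws 49 mm apart; 0.10 = jaws 17 mm apart, parallel; 0.13 = shut
- tongs_grip (a point): point between the grip sleeves, 12 mm above the tongs' underside; axes as the tongs. The sleeves are flat, 62 mm long, 24 mm high; across both here: 58 mm open (61 at their front ends; parallel when half closed), 41 mm with the vial in the jaws, 36 mm shut
- tongs_tip (a point): point midway between the jaws, 74 mm ahead of the tongs' origin, 12 mm above their underside; the jaws are 30 mm long, centred here, 18 mm high, 4 mm thick; axes as the tongs
- spare_vial_a: spare vial, 18 mm across, 44 mm tall, standing on the worktop: leave alone; origin at the centre of its underside
- spare_vial_b: second spare vial, 18 x 44 mm, standing on the worktop: leave alone; origin at the centre of its underside
- electrode_a: electrode head, 45 mm disc with a stem, 46 mm tall: leave alone; origin at the centre of its underside
- electrode_b: electrode head, 35 mm disc with a stem, 46 mm tall: leave alone; origin at the centre of its underside
- the_thermometer: stick thermometer lying flat, 148 mm long, 14 mm high: leave alone; origin at the centre of its underside
- the_timer: small square timer, 62 x 62 x 36 mm: leave alone; origin at the centre of its underside
- the_cup: small open mixing cup, 69 mm across, 32 mm tall: leave alone; origin at the centre of its underside

How it is judged:
On the way, in this order (a step that is already met when the one before it is completed fails the run):
1. the knob has clicked over and the keeper bar stays open, the vial still in the holder (value of joint keeper above 1 rad and z of vial in the frame of holder below 0.012 m), for 0.2 s.
2. the tongs, held by the gripper, are closed on the vial (contact force between tongs and vial above 1 N and contact force between the fingers and tongs above 2 N and distance between vial and tongs_tip below 0.05 m), for 0.2 s.
At the end, for the whole second after the job is handed in: Gripper holds the tongs (> 2 N), jaws hold the vial (> 1 N, arm angle > 0.07, vial within 50 mm of the jaw point); vial underside > 90 mm up, within 0.4 rad of upright, < 30 mm/s; holder touched by neither; knob > 1.0 rad; no bystander moved 30 mm (all of step 2 and height (world z) of vial above 0.09 m and angle between vial's own z axis and vertical below 0.4 rad and linear speed of vial below 0.03 m/s and contact force between each of vial, tongs and holder below 0.05 N and value of joint keeper above 1 rad and value of joint tongs_arm_l above 0.07 rad and distance of each of spare_vial_a, spare_vial_b, electrode_a, electrode_b, the_thermometer, the_timer, the_cup from where it was at the start of the episode below 0.03 m); the arm keeps its last pose, push and grip.
It fails at once if the gripper or arm touches the vial (contact force between any of the fingers, the arm and vial above 0.3 N).
It fails at once if a bystander is moved by 30 mm or more (distance of any of spare_vial_a, spare_vial_b, electrode_a, electrode_b, the_thermometer, the_timer, the_cup from where it was at the start of the episode above 0.03 m).
It also fails if it takes over 51 s, if anything falls off the work surface, if the arm or the gripper's body presses on something with over 40 N, if the wrist force passes 120 N, or if a joint passes its speed limit or range.

## Working session

There is one attempt and no reset: what is moved stays moved. The work goes in short steps, Python scripts to look and compute and a tool call to move; the robot and the scene stay as the last step left them, time stands still between calls to the robot, and variables do not carry over. Pictures are saved under pics/ and viewed, at most 10 in all, crops included, and the job is handed in when it is done.

Besides the shell and the picture viewer there is one more tool, called after "Call:" as a command line: name --pt "numbers of a row" for each row, then --argument value for the rest. play_rows: Moves the arm, as the interface text tells. Its arguments: {"type":"object","properties":{"linear":{"type":"array","items":{"type":"array","items":{"type":"number"}}},"turn":{"type":"array","items":{"type":"number"}},"hand":{"type":"number"}},"required":["linear","turn"]}

```bash
mkdir -p pics; cat > h.py <<'E'
from plant import *
import numpy as np, cv2
from scipy.spatial.transform import Rotation as R
def cam(n):
    c=camera_info(n); K=np.array(c["camera_matrix"]); o=np.array(c["origin"]); a=np.array(c["attitude"],float)
    Rm=a if a.shape==(3,3) else R.from_quat(a,scalar_first=True).as_matrix()
    return K,o,Rm
def px2w(n,uv,z):
    K,o,Rm=cam(n); d=Rm@np.linalg.solve(K,np.array([uv[0],uv[1],1.])); return o+d*(z-o[2])/d[2]
def w2px(n,p):
    K,o,Rm=cam(n); q=K@(Rm.T@(np.array(p)-o)); return q[:2]/q[2]
def save(n,f):
    im=grab_frame(n); cv2.imwrite("pics/"+f,im[:,:,::-1]); return im
E
python3 - <<'E'
from h import *
a=save("top","t0.png"); b=save("side","s0.png")
for n in("top","side"):
    print(n,camera_info(n))
    for t in ["vial","holder","keeper","keeper_grip","tongs","tongs_grip","tongs_tip","spare_vial_a","electrode_a","the_thermometer","the_timer","the_cup"]:
        for r in trace(n,t)[:3]:
            if r["p"]>.2:
                ys,xs=np.nonzero(r["region"]); print(t,round(r["p"],2),np.round(r["location"]),xs.min(),xs.max(),ys.min(),ys.max(), np.round(px2w(n,r["location"],0),3))
print(state())
E
```

```text
top {'camera_matrix': array([[369.72900992,   0.        , 254.11302566],
       [  0.        , 369.72900992, 190.20786049],
       [  0.        ,   0.        ,   1.        ]]), 'origin': array([0.34667335, 0.05235472, 0.99379316]), 'attitude': array([-0.05905911,  0.70576758, -0.70301312,  0.0646273 ])}
vial 0.71 [190. 207.] 188 218 177 243 [0.476 0.217 0.   ]
holder 0.77 [302. 159.] 289 314 136 180 [ 0.61  -0.088  0.   ]
keeper 0.65 [303. 150.] 297 312 135 170 [ 0.636 -0.092  0.   ]
keeper_grip 0.79 [306. 150.] 297 312 135 170 [ 0.638 -0.099  0.   ]
keeper_grip 0.34 [275. 249.] 261 287 235 260 [ 0.365 -0.01   0.   ]
tongs 0.72 [193. 210.] 188 219 178 243 [0.469 0.209 0.   ]
tongs_grip 0.84 [189. 210.] 188 214 188 242 [0.467 0.219 0.   ]
tongs_tip 0.59 [191. 214.] 188 219 178 242 [0.456 0.214 0.   ]
spare_vial_a 0.56 [230. 159.] 229 235 157 165 [0.609 0.111 0.   ]
electrode_a 0.78 [192. 155.] 187 202 149 164 [0.621 0.216 0.   ]
electrode_a 0.5 [174. 162.] 167 177 156 167 [0.601 0.266 0.   ]
the_thermometer 0.7 [316. 236.] 294 333 218 254 [ 0.398 -0.12   0.   ]
the_thermometer 0.66 [3
[... 1669 characters left out ...]
'joint_pos': array([-1.36197628e+00,  5.26833425e-02,  1.61288615e+00, -1.20085502e-06,
        1.47598779e+00, -1.19056209e-01]), 'joint_vel': array([-0.00126015,  0.00033608, -0.00031515,  0.00077391, -0.0002458 ,
       -0.00048379]), 'joint_efforts': array([-1.53929358e-05, -3.93688166e+01, -3.70456123e+01, -1.80216239e-04,
        5.93874811e-04, -1.94269654e-05]), 'tool_pos': array([ 0.20123558, -0.5917073 ,  0.23132219]), 'tool_rot': array([1.76952970e-05, 9.86592205e-01, 1.63204844e-01, 1.96398029e-07]), 'contact_force': array([-0.23443416,  0.63144217,  0.21464289]), 'ft_torque': array([ 0.03436774,  0.07440271, -0.05184402]), 'grasp_force': 0.0, 'gripper_width': 0.9996314809609711}
```

View pics/t0.png

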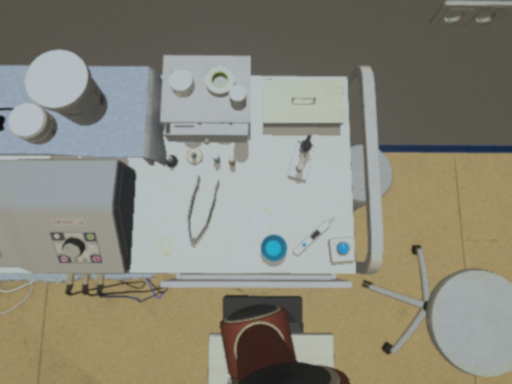

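View pics/s0.png

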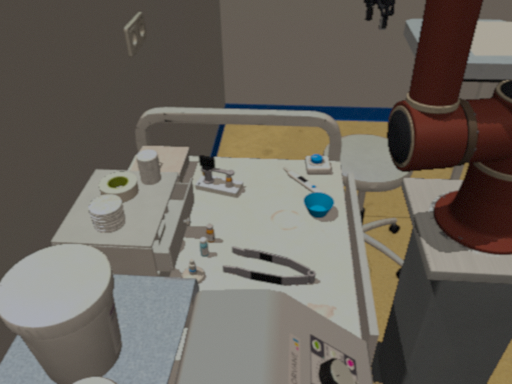

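The top view shows the holder at about (300,160), with the knob at (306,145) and the vial at (299,169). The tongs have their hinge at (194,242) and tips at (198,178) and (218,182). Next I'll zoom in on both.

```bash
python3 - <<'E'
import cv2,numpy as np
t=cv2.imread("pics/t0.png");s=cv2.imread("pics/s0.png")
f=lambda im,x,y,w,h,k:cv2.resize(im[y:y+h,x:x+w],None,fx=k,fy=k,interpolation=cv2.INTER_CUBIC)
a=f(t,275,130,50,60,5*1) ; b=f(t,175,170,60,80,5)
c=f(s,190,150,60,50,5); d=f(s,215,240,110,50,4)
M=np.zeros((600,800,3),np.uint8)
for im,x,y in((a,0,0),(b,260,0),(c,0,320-10),(d,340,400)): M[y:y+im.shape[0],x:x+im.shape[1]]=im[:600-y,:800-x]
cv2.imwrite("pics/m0.png",M)
E
```

```text
(no output)
```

View pics/m0.png

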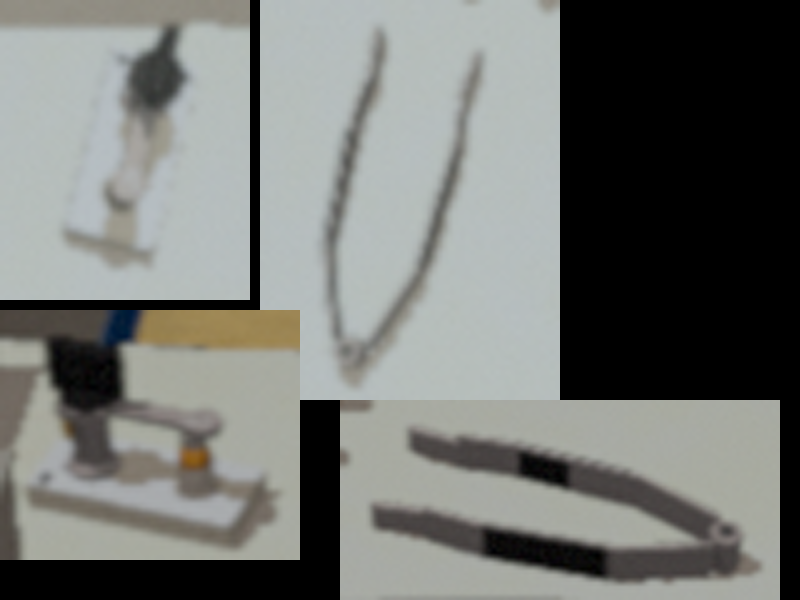

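```bash
cat > fit.py <<'E'
from h import *
from scipy.optimize import least_squares
def fit(obs,x0):
    def f(q):
        c,s=np.cos(q[2]),np.sin(q[2]); r=[]
        for n,uv,p in obs: r+=list(w2px(n,[q[0]+c*p[0]-s*p[1],q[1]+s*p[0]+c*p[1],p[2]])-uv)
        return np.array(r)
    o=least_squares(f,x0,loss="soft_l1"); print(np.round(o.x,4),np.round(f(o.x),1)); return o.x
E
python3 - <<'E'
from fit import *
T,S="top","side"
H=[(T,(288,176.4),(-.027,.025,.014)),(T,(305.4,180),(-.027,-.025,.014)),(T,(296,141),(.081,.025,.014)),(T,(313,146),(.081,-.025,.014)),
(S,(196,185.4),(.081,.025,.014)),(S,(238,193.4),(-.027,.025,.014)),(S,(243,183),(-.027,-.025,.014)),(S,(207,168),(.055,0,.060))]
h=fit(H,[.6,-.08,-.2])
# tongs
g=[(T,(194,240),(-.085,0,.024)),(T,(199,177),(.089,.0265,.024-.003)),(T,(219,181),(.089,-.0265,.021)),
(S,(311,273),(-.085,0,.024)),(S,(225,266.5),(.089,.0265,.021)),(S,(233.5,247.5),(.089,-.0265,.021))]
t=fit(g,[.47,.2,-.1])
K=h[:2]+.055*np.array([np.cos(h[2]),np.sin(h[2])]); print("knob",K)
for n,z in(("spare a",.044),):
  for uv in ((217,158),(231,158),(232,163)): print(px2w(T,uv,.04))
a=np.rad2deg(2*np.arctan2(.1632,.98659)); print("tool yaw",a)
E
```

```text
[ 0.5764 -0.0749 -0.2253] [-0.9  1.  -0.2  1.6 -0.6 -0.9  0.1 -1.9 -0.6 -0.  -0.9 -0.2  0.8 -1.7
  0.8 -2. ]
[ 0.4628  0.1875 -0.2197] [-2.1  2.5 -0.3 -0.4 -1.1 -0.1  2.9 -0.6 -1.  -2.4 -0.6 -1.5]
knob [ 0.62999906 -0.08714393]
[0.60197185 0.14403612 0.04      ]
[0.60217225 0.10683412 0.04      ]
[0.58850496 0.10398973 0.04      ]
tool yaw 18.78542570794293
```

Call:
play_rows --pt "0.03 0.035 0.01" --pt "0.03 0.035 0.01" --pt "0.03 0.035 0.01" --pt "0.03 0.035 0.01" --pt "0.03 0.035 0" --pt "0.03 0.035 0" --pt "0.03 0.035 0" --pt "0.03 0.035 0" --turn '[-10.6,-10.6,-10.5,0,0,0,0,0]' --hand 0.06

```text
time: 2.3
tool_pos: [0.4421, -0.3105, 0.2715]
tool_rot: [0.0, 0.994, -0.113, 0.0]
contact_force: [1.4, -0.6, 0.0]
gripper_width: 0.7
grasp_force: 0.0
```

Call:
play_rows --pt "0.03 0.035 0" --pt "0.03 0.035 0" --pt "0.03 0.035 0" --pt "0.03 0.035 0" --pt "0.03 0.035 -0.02" --pt "0.03 0.035 -0.03" --pt "0.01 0.015 -0.03" --pt "0 0 -0.03" --turn '[0,0,0,0,0,0,0,0]'

```text
time: 3.3
tool_pos: [0.6319, -0.0852, 0.1603]
tool_rot: [-0.0, 0.994, -0.111, 0.0]
contact_force: [-0.0, -0.9, -0.1]
gripper_width: 0.7
grasp_force: 0.0
```

```bash
python3 - <<'E'
from h import *
a=save("top","t1.png"); b=save("side","s1.png")
st=state();print(st["time"],st["tool_pos"],st["tool_rot"],st["contact_force"],st["gripper_width"])
print(w2px("side",[.63,-.087,.086]),w2px("side",st["tool_pos"]),w2px("top",[.63,-.087,.086]))
f=lambda im,x,y,w,h,k:cv2.resize(im[y:y+h,x:x+w],None,fx=k,fy=k,interpolation=cv2.INTER_CUBIC)[:,:,::-1]
cv2.imwrite("pics/m1.png",np.hstack([f(b,170,110,80,100,5),f(a,270,100,80,100,5)]))
E
```

```text
3.4 [ 0.62871477 -0.08554193  0.15648126] [-5.64317654e-04  9.93690247e-01 -1.12081274e-01 -4.14267964e-03] [-0.98219291  0.10641904  1.03845067] 0.7032847543564235
[206.9535366  156.96319447] [205.13519325 131.3129443 ] [306.11856844 143.14992912]
```

View pics/m1.png

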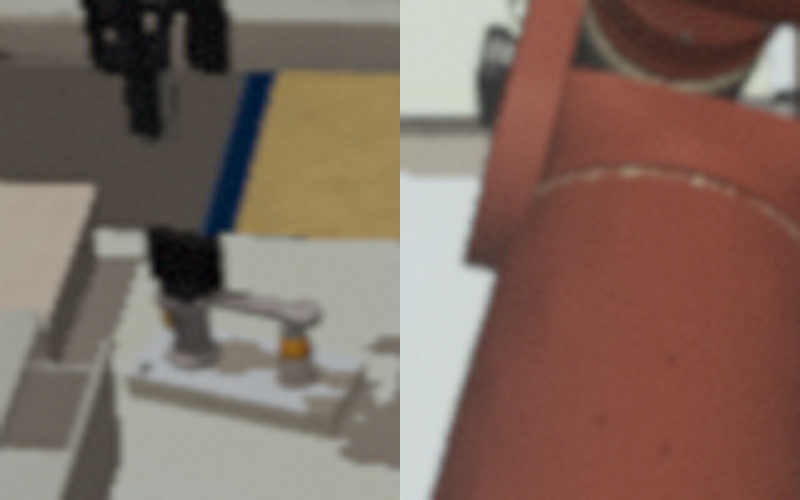

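The side view shows the fin at px (200–214, 156–170), with its top middle predicted at (207,157). The fingers are straight above it, so I'll go down.

Call:
play_rows --pt "0 0 -0.025" --pt "0 0 -0.025" --pt "0 0 -0.025" --pt "0 0 -0.02" --pt "0 0 0" --pt "0 0 0" --turn '[0,0,0,0,0,0]'

```text
time: 4.15
tool_pos: [0.6321, -0.087, 0.0677]
tool_rot: [0.0, 0.994, -0.113, 0.001]
contact_force: [-0.5, 0.1, -0.1]
gripper_width: 0.7
grasp_force: 0.0
```

Call:
play_rows --pt "0 0 0" --pt "0 0 0" --pt "0 0 0" --pt "0 0 0" --turn '[0,0,0,0]' --hand 0

```text
time: 4.65
tool_pos: [0.631, -0.0901, 0.0675]
tool_rot: [0.003, 0.994, -0.113, 0.0]
contact_force: [-4.1, -9.3, 3.9]
gripper_width: 0.099
grasp_force: 59.0
```

Call:
play_rows --pt "0 -0.004 0" --pt "0 0 0" --pt "0 0 0" --pt "0 0 0" --pt "0 0 0" --pt "0 0 0" --pt "0 0 0" --pt "0 0 0" --turn '[-5,-10,-10,-10,-10,-10,-10,-8]'

```text
time: 5.65
tool_pos: [0.6351, -0.087, 0.0675]
tool_rot: [-0.006, 0.73, -0.683, 0.002]
contact_force: [12.6, 11.9, -3.8]
gripper_width: 0.098
grasp_force: 58.2
```

```bash
python3 - <<'E'
from h import *
b=save("side","s2.png")
st=state();print(st["time"],st["tool_pos"],st["tool_rot"],st["contact_force"],st["ft_torque"],st["gripper_width"],st["joint_pos"])
f=lambda im,x,y,w,h,k:cv2.resize(im[y:y+h,x:x+w],None,fx=k,fy=k,interpolation=cv2.INTER_CUBIC)[:,:,::-1]
cv2.imwrite("pics/m2.png",f(b,170,110,90,100,5))
E
```

```text
5.7 [ 0.63517002 -0.08692527  0.06753314] [-0.00593315  0.7291412  -0.68433564  0.00162434] [11.60754028 11.59547004 -3.80903048] [ 1.8563478  -1.93461896  0.03278623] 0.10024003861887511 [-0.25590515  0.23169346  1.70204108  0.00952436  1.19935265  2.81889181]
```

View pics/m2.png

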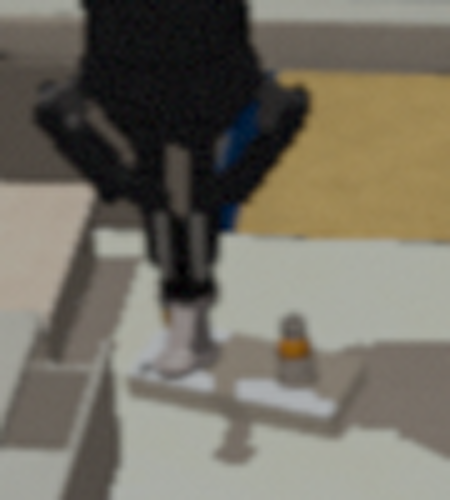

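The bar is off the vial, which now stands free at (228,178), and the knob has turned about 73°. I'll release and lift.

Call:
play_rows --pt "0 0 0" --pt "0 0 0" --pt "0 0 0" --pt "0 0 0.03" --pt "0 0 0.05" --pt "0 0 0.05" --pt "-0.01 0.03 0.02" --pt "-0.02 0.04 0" --turn '[0,0,0,0,0,0,10,10]' --hand 0.03

```text
time: 6.7
tool_pos: [0.6026, -0.0212, 0.2198]
tool_rot: [-0.001, 0.84, -0.543, 0.003]
contact_force: [-0.2, 0.5, -0.0]
gripper_width: 0.352
grasp_force: 0.0
```

Call:
play_rows --pt "-0.02 0.04 0" --pt "-0.02 0.04 0" --pt "-0.02 0.04 0" --pt "-0.02 0.03 0" --pt "-0.02 0.02 0" --pt "-0.01 0 0" --pt "0 0 0" --turn '[10,10,10,10,10,3,0]' --hand 0.0854

```text
time: 7.58
tool_pos: [0.4908, 0.1493, 0.2163]
tool_rot: [0.0, 0.994, -0.113, 0.0]
contact_force: [0.6, 0.5, 0.8]
gripper_width: 0.999
grasp_force: 0.0
```

```bash
python3 - <<'E'
from h import *
a=save("top","t3.png");b=save("side","s3.png")
st=state();print(st["time"],st["tool_pos"],st["tool_rot"],st["contact_force"],st["gripper_width"],st["joint_pos"])
f=lambda im,x,y,w,h,k:cv2.resize(im[y:y+h,x:x+w],None,fx=k,fy=k,interpolation=cv2.INTER_CUBIC)[:,:,::-1]
cv2.imwrite("pics/m3.png",np.vstack([f(b,185,140,140,110,5)[:,:700],f(b,205,240,140,10,5)]))
# colour measurement of sleeves (dark) in original side pic near tongs
im=cv2.imread("pics/s0.png"); g=im.max(2).astype(int); m=np.zeros(g.shape,np.uint8); m[240:290,215:325]=(g[240:290,215:325]<45)
n,l,s,c=cv2.connectedComponentsWithStats(m)
for i in range(1,n):
    if s[i,4]>8: print(s[i],c[i])
E
```

```text
7.675 [0.49149193 0.14894863 0.21640679] [ 5.25044783e-06  9.93570033e-01 -1.13218993e-01  2.20308039e-04] [-0.16464411  0.44795134 -0.73200924] 1.0004750578755874 [ 1.49337458e-01 -2.08858820e-01  1.88487637e+00 -1.25304479e-04
  1.46515234e+00  1.94707154e+00]
[260 253  12   8  67] [265.43283582 256.7761194 ]
[251 273  31  11 198] [266.22222222 277.7979798 ]
```

View pics/m3.png

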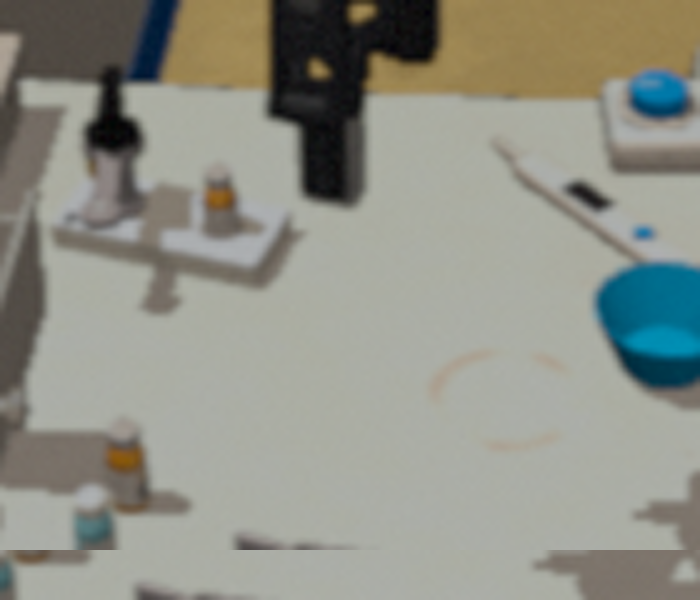

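```bash
python3 - <<'E'
from fit import *
T,S="top","side"
print("vial",px2w(S,(228.7,174.5),.046))
g=[(T,(194,240.5),(-.085,0,.024)),(T,(199,177),(.089,.0265,.021)),(T,(219,181),(.089,-.0265,.021)),
(S,(311,271),(-.085,0,.024)),(S,(225,266.5),(.089,.0265,.021)),(S,(233.5,247.5),(.089,-.0265,.021)),(S,(266.2,277.8),(0,.029,.012))]
t=fit(g,[.47,.2,-.2])
print(px2w(S,(266.2,277.8),.012), "tips/hinge top:",[px2w(T,u,.022)[:2] for u in((199,177),(219,181),(194,240.5))],"side",[px2w(S,u,.022)[:2] for u in((225,266.5),(233.5,247.5),(311,271))])
im=cv2.imread("pics/t3.png");cv2.imwrite("pics/m4.png",cv2.resize(im[120:280,140:300],None,fx=3.6,fy=3.6,interpolation=cv2.INTER_CUBIC))
E
```

```text
vial [ 0.57825824 -0.07486245  0.046     ]
[ 0.4633  0.1858 -0.2027] [-0.9  1.9 -0.3 -0.6 -1.  -0.6  2.8  0.2 -1.2 -2.4 -1.3 -1.6  0.9 -0.4]
[0.47082564 0.2155151  0.012     ] tips/hinge top: [array([0.55395684, 0.19293286]), array([0.54327116, 0.13909927]), array([0.38498015, 0.20101115])] side [array([0.55240724, 0.20103998]), array([0.54187857, 0.14742003]), array([0.38519363, 0.20099304])]
```

View pics/m4.png

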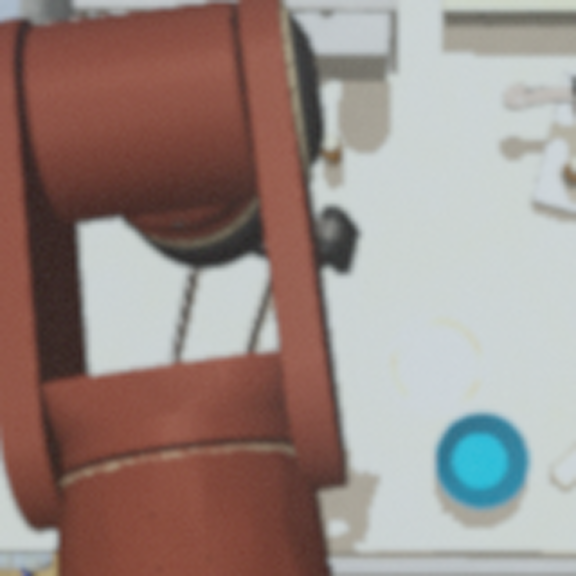

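The top view shows the arm over the tongs and the open bar pointing left at (540,95) in the crop. I put the tongs' origin at about (0.465, 0.187) with a yaw of about -11°, so I'll go down over the sleeves.

Call:
play_rows --pt "-0.0135 0.019 -0.03" --pt "-0.013 0.019 -0.03" --pt "0 0 -0.04" --pt "0 0 -0.04" --pt "0 0 -0.03" --pt "0 0 -0.02" --pt "0 0 0" --pt "0 0 0" --turn '[1.5,0,0,0,0,0,0,0]'

```text
time: 8.68
tool_pos: [0.4658, 0.1873, 0.0272]
tool_rot: [-0.0, 0.995, -0.1, 0.001]
contact_force: [0.7, -0.3, -0.1]
gripper_width: 1.002
grasp_force: 0.0
```

```bash
python3 - <<'E'
from h import *
b=save("side","s4.png")
st=state();print(st["time"],st["tool_pos"],st["tool_rot"],st["contact_force"],st["gripper_width"])
f=lambda im,x,y,w,h,k:cv2.resize(im[y:y+h,x:x+w],None,fx=k,fy=k,interpolation=cv2.INTER_CUBIC)[:,:,::-1]
cv2.imwrite("pics/m5.png",f(b,200,190,130,110,5))
E
```

```text
8.725 [0.4660515  0.18738008 0.02767056] [-3.94284854e-04  9.95007056e-01 -9.97973844e-02  1.13395439e-03] [ 0.59322545 -0.17851919  0.009641  ] 0.9976865670368948
```

View pics/m5.png

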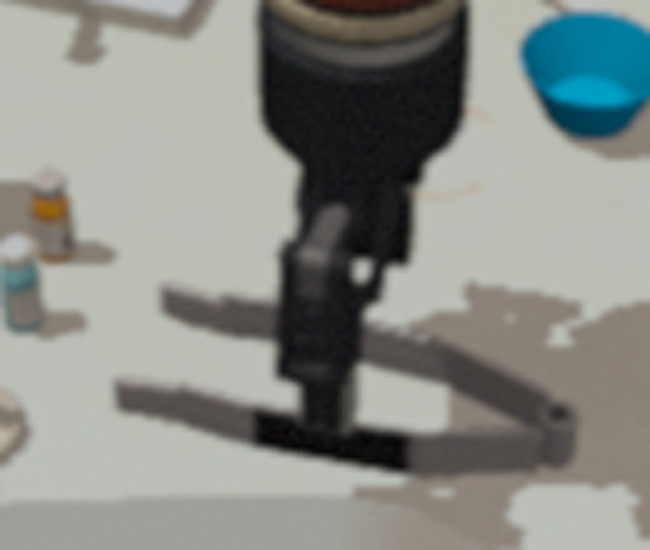

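The near finger, at (326,430) in the crop, is over the middle of the near sleeve (255–410) and on its outer side. I'll go down carefully.

Call:
play_rows --pt "0 0 -0.008" --pt "0 0 -0.008" --pt "0 0 -0.007" --pt "0 0 0" --turn '[0,0,0,0]'

```text
time: 9.22
tool_pos: [0.4639, 0.1871, 0.0023]
tool_rot: [0.0, 0.995, -0.1, -0.001]
contact_force: [0.0, 0.3, 0.3]
gripper_width: 1.0
grasp_force: 0.0
```

Call:
play_rows --pt "0 0 0" --pt "0 0 0" --pt "0 0 0" --pt "0 0 0" --pt "0 0 0" --turn '[0,0,0,0,0]' --hand 0.049

```text
time: 9.85
tool_pos: [0.4662, 0.1877, 0.0047]
tool_rot: [-0.001, 0.995, -0.099, 0.001]
contact_force: [0.5, 0.9, 5.6]
gripper_width: 0.576
grasp_force: 8.2
```

```bash
python3 - <<'E'
from h import *
st=state();print(st["time"],st["tool_pos"],st["tool_rot"],st["contact_force"],st["gripper_width"],st["grasp_force"])
E
```

```text
9.85 [0.46620833 0.18770634 0.0047428 ] [-5.67659851e-04  9.95040949e-01 -9.94533542e-02  1.48925832e-03] [0.48741254 0.91318992 5.61150445] 0.5756867639821578 8.177223801612854
```

Call:
play_rows --pt "0 0 0.005" --pt "0 0 0.01" --pt "0 0 0.015" --pt "0 0 0.02" --pt "0 0 0.02" --pt "0 0 0.01" --pt "0 0 0" --pt "0 0 0" --turn '[0,0,0,0,0,0,0,0]'

```text
time: 10.85
tool_pos: [0.4641, 0.1871, 0.0825]
tool_rot: [0.0, 0.995, -0.1, -0.001]
contact_force: [0.5, 0.7, -1.6]
gripper_width: 0.576
grasp_force: 6.9
```

```bash
python3 - <<'E'
from h import *
b=save("side","s5.png")
st=state();print(st["time"],st["tool_pos"],st["tool_rot"],st["contact_force"],st["gripper_width"],st["grasp_force"])
f=lambda im,x,y,w,h,k:cv2.resize(im[y:y+h,x:x+w],None,fx=k,fy=k,interpolation=cv2.INTER_CUBIC)[:,:,::-1]
cv2.imwrite("pics/m6.png",f(b,190,150,140,120,5))
E
```

```text
10.9 [0.46396334 0.18712259 0.08231282] [ 2.97513902e-04  9.95040026e-01 -9.94711436e-02 -8.66148552e-04] [-0.13351664  0.82341128 -0.56581588] 0.5775059319663988 6.910251080989838
```

View pics/m6.png

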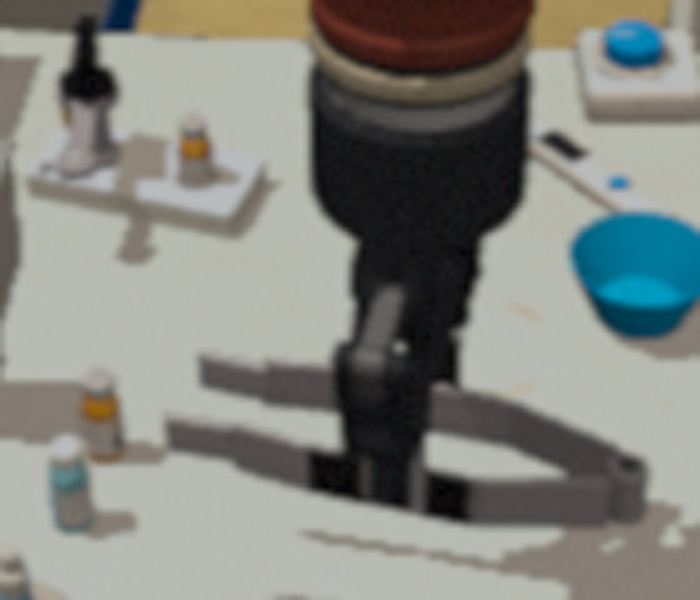

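The tongs are lifted level, with jaw ends at (168,415) and (203,355) and the hinge at (630,463) in the crop.

```bash
python3 - <<'E'
from h import *
S="side"; z=.078
a,b=[px2w(S,(190+u/5,150+v/5),z+.021) for u,v in((168,413),(203,354))]; h=px2w(S,(190+630/5,150+460/5),z+.024)
m=(a+b)/2; print(a,b,h,m,np.linalg.norm((m-h)[:2]),np.rad2deg(np.arctan2(*(m-h)[1::-1])),np.linalg.norm(a-b))
for zz in(.09,.110): print(px2w(S,(190+630/5,150+460/5),zz+.0))
c=[px2w(S,(190+u/5,150+v/5),.046) for u,v in((194,121),)]; print("vial",c)
d=np.array([np.cos(np.deg2rad(-11.4)),np.sin(np.deg2rad(-11.4))]); print("tip from tool",np.array([.464,.1871])+.074*d, np.array([.464,.1871])+.089*d)
E
```

```text
[0.5530451  0.18719528 0.099     ] [0.54396775 0.15287772 0.099     ] [0.38152546 0.20381466 0.102     ] [0.54850642 0.1700365  0.099     ] 0.17036315959589265 -11.435897405010584 0.03549778652744503
[0.38031519 0.19115924 0.09      ]
[0.38233231 0.2122516  0.11      ]
vial [array([ 0.57817174, -0.07611618,  0.046     ])]
tip from tool [0.53654007 0.17247336] [0.55124413 0.1695085 ]
```

Call:
play_rows --pt "0.003 -0.015 0" --pt "0.006 -0.034 0" --pt "0.007 -0.039 0" --pt "0.007 -0.039 0" --pt "0.007 -0.039 0" --pt "0.006 -0.036 0" --pt "0.005 -0.03 0" --pt "0.003 -0.015 0" --turn '[-0.8,-0.8,0,0,0,0,0,0]'

```text
time: 11.9
tool_pos: [0.5085, -0.0617, 0.0829]
tool_rot: [0.0, 0.993, -0.115, -0.0]
contact_force: [0.7, 0.4, -0.2]
gripper_width: 0.579
grasp_force: 6.9
```

Call:
play_rows --pt "0 0 0" --pt "0 0 0" --turn '[0,0]'

```text
time: 12.15
tool_pos: [0.5084, -0.059, 0.083]
tool_rot: [-0.0, 0.994, -0.113, -0.0]
contact_force: [0.5, -0.3, -1.0]
gripper_width: 0.575
grasp_force: 6.9
```

```bash
python3 - <<'E'
from h import *
b=save("side","s6.png");a=save("top","t6.png")
st=state();print(st["time"],st["tool_pos"],st["tool_rot"],st["contact_force"],st["gripper_width"],st["grasp_force"])
f=lambda im,x,y,w,h,k:cv2.resize(im[y:y+h,x:x+w],None,fx=k,fy=k,interpolation=cv2.INTER_CUBIC)[:,:,::-1]
cv2.imwrite("pics/m7.png",np.hstack([f(b,185,120,100,95,5),f(a,280,120,50,95,5)]))
E
```

```text
12.25 [ 0.50847552 -0.05876991  0.0831339 ] [-1.37274968e-04  9.93625878e-01 -1.12727793e-01 -2.02195106e-04] [ 0.81752102 -0.42733063 -0.4154803 ] 0.5752835430660997 6.9138698279857635
```

View pics/m7.png

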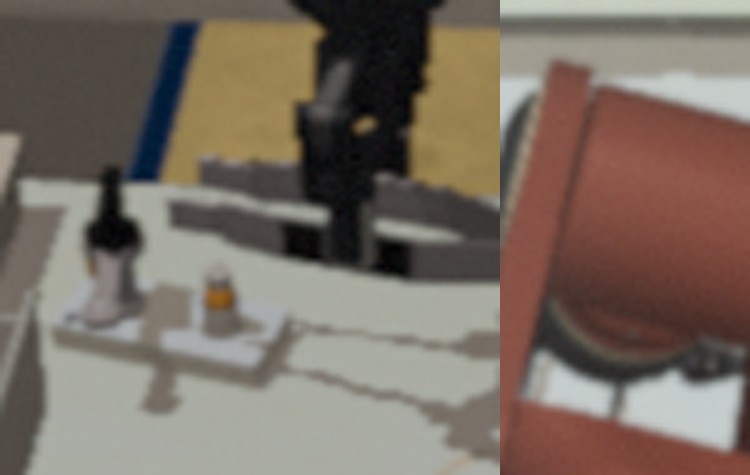

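The jaw ends are at (170,203) and (202,158) in the crop, and the vial cap top is at (218,267).

```bash
python3 - <<'E'
from h import *
S="side"
P=lambda u,v,z:px2w(S,(185+u/5,120+v/5),z)
a,b=P(170,204,.0995),P(202,158,.0995); m=(a+b)/2; d=np.array([np.cos(-.225),np.sin(-.225)])
v=P(218,267,.047); tip=m[:2]-.015*d; print(a,b,v); e=v[:2]-tip; print("tip",tip,"along",e@d,"across",e@[-d[1],d[0]])
E
```

```text
[ 0.59548739 -0.05241041  0.0995    ] [ 0.58586864 -0.09220712  0.0995    ] [ 0.57884351 -0.077989    0.047     ]
tip [ 0.5760561  -0.06896217] along 0.004731094150103052 across -0.00817741072314962
```

Call:
play_rows --pt "0.001 -0.003 -0.01" --pt "0 0 -0.01" --pt "0 0 -0.007" --pt "0 0 0" --pt "0 0 0" --turn '[0,0,0,0,0]'

```text
time: 12.88
tool_pos: [0.5098, -0.0627, 0.0564]
tool_rot: [0.0, 0.994, -0.113, 0.0]
contact_force: [0.4, 0.2, -1.7]
gripper_width: 0.574
grasp_force: 6.9
```

```bash
python3 - <<'E'
from h import *
b=save("side","s7.png")
st=state();print(st["time"],st["tool_pos"],st["contact_force"],st["gripper_width"])
f=lambda im,x,y,w,h,k:cv2.resize(im[y:y+h,x:x+w],None,fx=k,fy=k,interpolation=cv2.INTER_CUBIC)[:,:,::-1]
cv2.imwrite("pics/m8.png",f(b,190,135,80,70,8))
E
```

```text
12.925 [ 0.51003428 -0.06279285  0.05664137] [ 0.60312283 -0.82354109 -0.96417747] 0.5730320719043297
```

View pics/m8.png

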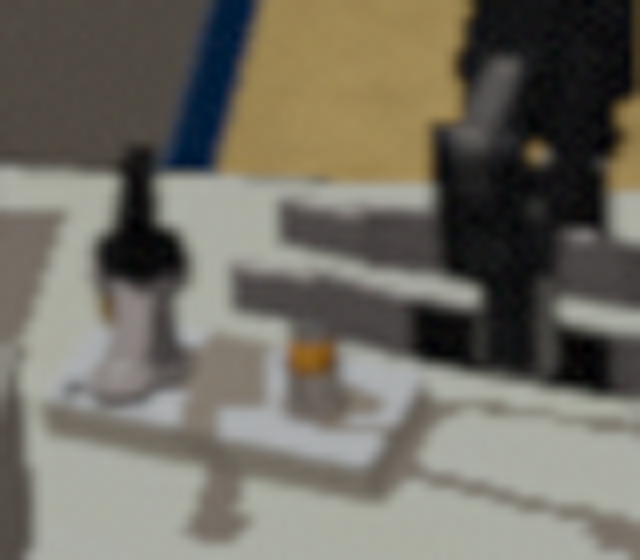

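The jaws are over the vial. The near jaw (235–415, 265–330 in the crop) hides the cap top, and the orange label is at (312,357). That was one picture more than the 10 allowed, so from here I'll use numbers only.

```bash
python3 - <<'E'
from h import *
S="side"
P=lambda u,v,z:px2w(S,(190+u/8,135+v/8),z)
d=np.array([np.cos(-.225),np.sin(-.225)]); n=np.array([-d[1],d[0]]); V=np.array([.579,-.0765])
for nm,u,v,z in(("near end top",235,265,.073),("near end bot",235,305,.055),("near at vial bot",310,326,.055),("far end top",283,202,.073),("far end bot",283,240,.055),("vial body base front",312,418,.014)):
    p=P(u,v,z)[:2]; print(nm,p,"along",(p-V)@d,"across",(p-V)@n)
E
```

```text
near end top [ 0.59738025 -0.06127409] along 0.014519956448050337 across 0.01894288082691882
near end bot [ 0.59913196 -0.06641878] along 0.017375331605986272 across 0.014318682020086584
near at vial bot [ 0.57554965 -0.05720124] along -0.007669059710080481 across 0.01804252462453458
far end top [ 0.587625   -0.09527306] along 0.012595987808874338 across -0.016375580624890574
far end bot [ 0.58931142 -0.10146845] along 0.015622130234194623 across -0.022038555545735652
vial body base front [ 0.57791547 -0.06653595] along -0.003280231686320067 across 0.009470929947436124
```

The jaws are centred on the vial to within about 2 mm, so I'll descend and then close.

Call:
play_rows --pt "0 0.001 -0.01" --pt "0 0 -0.01" --pt "0 0 -0.01" --pt "0 0 -0.004" --pt "0 0 0" --pt "0 0 0" --turn '[0,0,0,0,0,0]'

```text
time: 13.68
tool_pos: [0.51, -0.0618, 0.0226]
tool_rot: [0.0, 0.994, -0.113, 0.0]
contact_force: [0.1, -0.1, -0.8]
gripper_width: 0.573
grasp_force: 6.9
```

Call:
play_rows --pt "0 0 0" --pt "0 0 0" --pt "0 0 0" --turn '[0,0,0]' --hand 0.044

```text
time: 14.05
tool_pos: [0.5098, -0.0617, 0.0225]
tool_rot: [0.0, 0.994, -0.113, 0.0]
contact_force: [-0.4, -0.0, -0.8]
gripper_width: 0.518
grasp_force: 9.8
```

Call:
play_rows --pt "0 0 0" --pt "0 0 0" --pt "0 0 0" --pt "0 0 0" --turn '[0,0,0,0]' --hand 0.039

```text
time: 14.55
tool_pos: [0.51, -0.0615, 0.0224]
tool_rot: [-0.0, 0.994, -0.113, 0.0]
contact_force: [1.2, 3.1, 0.2]
gripper_width: 0.468
grasp_force: 47.3
```

Call:
play_rows --pt "0 0 0" --pt "0 0 0" --pt "0 0 0.005" --pt "0 0 0.01" --pt "0 0 0.015" --pt "0 0 0.02" --pt "0 0 0.02" --pt "0 0 0.02" --turn '[0,0,0,0,0,0,0,0]' --hand 0.037

```text
time: 15.55
tool_pos: [0.5095, -0.0624, 0.1137]
tool_rot: [0.001, 0.994, -0.114, -0.0]
contact_force: [0.2, 0.0, -0.7]
gripper_width: 0.457
grasp_force: 61.7
```

Call:
play_rows --pt "0 0 0.02" --pt "0 0 0.02" --pt "0 0 0.015" --pt "0 0 0.01" --pt "0 0 0" --pt "0 0 0" --pt "0 0 0" --pt "0 0 0" --turn '[0,0,0,0,0,0,0,0]'

```text
time: 16.55
tool_pos: [0.5094, -0.0616, 0.1766]
tool_rot: [-0.0, 0.994, -0.113, -0.001]
contact_force: [-0.2, -0.4, -1.7]
gripper_width: 0.459
grasp_force: 61.7
```

```bash
python3 - <<'E'
from h import *
b=save("side","s9.png")
st=state();print(st["time"],st["tool_pos"],st["contact_force"],st["gripper_width"],st["grasp_force"])
hsv=cv2.cvtColor(b,cv2.COLOR_RGB2HSV); 
m=((hsv[...,0]>8)&(hsv[...,0]<24)&(hsv[...,1]>150)&(hsv[...,2]>90)).astype(np.uint8)
m[:90]=0; m[:,290:]=0
n,l,s,c=cv2.connectedComponentsWithStats(m)
for i in range(1,n):
    if s[i,4]>4: print("orange",s[i],c[i])
print("expect label (z .13,.135)",w2px("side",[.579,-.0765,.125]),w2px("side",[.579,-.0765,.15]),"in pocket",w2px("side",[.579,-.0765,.035]))
for r in trace("side","vial")[:4]: print(r["p"],r["location"])
E
```

```text
16.6 [ 0.5094868  -0.06163428  0.17681474] [ 0.4700032   0.08785861 -0.48830007] 0.4605010721499968 61.65828052558936
orange [224 121   5   1   5] [226. 121.]
orange [207 230   6   4  22] [209.5        231.36363636]
expect label (z .13,.135) [226.94776818 145.96762103] [226.43372185 136.51517047] in pocket [228.67969034 177.81476725]
0.47 [318.8, 163.6]
0.38 [229.3, 121.6]
0.38 [302.7, 181.9]
```

The orange label is now at (226,121), where a vial lifted 154 mm should show it. None is left at the pocket, and the grip is steady.

```bash
python3 -c "
from plant import *
print(job_done())"
```

```text
the job is handed in; nothing more can be done
None
```

I turned the knob until the bar stayed open, then lifted the vial out with the tongs and handed the job in still holding it, its underside about 0.158 m up by my estimate; no verdict came back, and I viewed 11 pictures, one over the limit of 10.

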